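# Slide the tall bottle into its display stall and shut the bar

## Task

Put the free-standing stoneware bottle on display without picking it up: push it low down on its body so that it slides upright across the table into the empty wooden stall, all the way to the back. Then gently push the stall's swinging bar shut across the front, so that the bottle cannot be knocked out. Nothing is gripped or lifted, the bottle must not tip, and the small things around stay where they are.

Things in the scene. Friction and masses are not known exactly. Their poses are not given: they have to be found in the camera images.
- bottle: the bottle to push: grey stoneware swing-top bottle, 316 high, 0.5 to 1 kg; a plain upright cylinder of 98 diameter up to z 235, neck of 40 from z 250. It stands loose on the table in front of the empty stall, 150 to 200 mm short of its place there. Origin on its axis at its underside, z up. Pushed more than about 60 above the table it may tip rather than slide
- stall: the empty wooden stall, screwed to the table: two cheeks and a back of 12 mm board, no floor or top, so the bottle stands on the table inside; 140 wide, back 235 high. It stands on the left, its mouth turned to the right and somewhat to the robot. Origin on the table, where the axis of a bottle lies that touches the back midway between the cheeks; x points into the stall (towards the back), y to the left for one who looks in, z up
- stall_mouth (a point): middle of the empty stall's open front, on the table, at x = -45 in the stall's frame, level with the front edges of the cheeks (same axes). Clear width between the cheeks 116 (inner faces at y = +-58, outer at +-70); cheeks 150 high, 195 at the rear; the inner face of the back is 95 behind this point, at x = +50 in the stall's frame
- bar (a joint): angle of the empty stall's retaining bar: 0 = shut across the front against the catch (also its stop), grows as it swings out of the front and on to the far side, 1.57 = straight out of the front; starts at 2.0 to 2.35. Stays where it is left; about 1 N at its end moves it
- bar_hinge (a point): the bar's upright pivot, in front of the right (far) cheek: at x = -63, y = -64, z = 120 in the stall's frame (stall axes). The bar is level, 144 long from the pivot, 22 high (z 109 to 131), 10 thick (5 either side of the pivot line); shut, it runs towards +y of the stall and leaves 9 mm between it and a bottle that touches the back
- bar_tip (a point): middle of the free end of the same bar, 144 from the pivot, 120 above the table
- full_stall: a second stall of the same shape with its bar shut, screwed down at the back; a bottle of the same kind stands in it already, fixed there for show. Leave alone. Same frame as the empty one, x pointing about away from the robot
- bud_vase: white bud vase, 66 diameter, 112 high, towards the right edge of the table; leave alone. Origin at its underside
- spinning_top: wooden spinning top on a flat foot, 53 diameter, 62 high, in front of the full stall; leave alone. Origin at its underside
- stamp_a: wooden hand stamp with a turned handle, 37 x 46 x 72, towards the right edge; leave alone. Origin at its underside
- pine_cone_b: pine cone, 35 diameter, 44 high, beside the near cheek of the empty stall; leave alone. Origin at its underside

How it is judged:
By the outcome, as a careful person would: the job done as asked, in the order asked, and still so for the second after the job is handed in, with the robot touching nothing.
It also fails if it takes over 61 s, if anything falls off the work surface, if the arm or the gripper's body presses on something with over 40 N, if the wrist force passes 120 N, or if a joint passes its speed limit or range.

## Robot

A 6-joint arm with a two-finger parallel gripper is mounted at the origin on a cart in front of the work surface, level with it; the furniture and walls round the work are solid. World frame = base frame: x ahead of the robot, y to its left, z up, the work surface at z = 0. Lengths are in m, angles in rad, forces in N, time in s.
With the tool pointing down it reaches from about 0.35 to 0.975 m from the base axis. Payload 4.9 kg.
Tool frame: the origin (TCP) lies at the very end of the fingers, on their centre line; the grasp point (between the pads) lies 19 mm behind it; z points along the fingers, x is the direction in which the jaws open and shut, and the axes are right-handed (so a half turn about z gives the same grasp; the last joint's range is limited). The gripper opens to 85 mm and grips with 20 to 120 N. Pads are 22 mm wide; open, the fingers measure 114 mm over their backs; the gripper's body (76 mm by 85 mm) begins 54 mm behind the grasp point. The pads swing forward as they close: fully open they stand 13 mm farther back than shut.
Start: joints at [1.189, 0.053, 1.613, -0, 1.476, -0.119], TCP at [0.162, 0.604, 0.194] pointing down, gripper open.
Joint ranges: [-3.01, 3.01], [-1.01, 2.22], [0.06, 2.58], [-1.02, 4.17], [0.09, 2.62], [-3.14, 3.14]. Speed limits (rad/s): [2.57, 2.57, 3.14, 3.14, 3.14, 3.14].

## Interface

Orientations are given as a unit quaternion [w, x, y, z].
In Python, from plant import manip, imaging gives the robot as it stands.
- The arm moves only by the shell command python3 -m pendant 'ROWS'. ROWS is JSON, a list that holds one entry, the list of rows, each a list of 7 numbers: the turn, a rotation vector about the world's x, y, z in units of pi rad (1.0 is pi rad), then the shift along the world's x, y, z in units of 250 mm (1.0 is 250 mm), then the opening, from 0 (shut) to 1 (fully open). In form: [[[ax, ay, az, tx, ty, tz, claw], ...]]. A call has 1 to 20 rows; each row shifts and turns the commanded pose from where the row before left it; what a row does not reach is not made up. A row lasts 1/8 s, in which the tool goes at most 62.5 mm and 10.7 degrees, less where a joint would pass 70% of its speed; a pose out of reach is approached as far as the arm can. A call with a number of a shift or a turn outside -1 to 1 is refused whole. A call with a gripper value outside its range is refused whole. The fingers move at their own pace and stop on an object; the grip force is fixed at half the most. Time passes only in rows, so rows that do not move let the fingers close. It gives the time, the measured TCP pose, the force and the opening at its end, in the units of the state.
- manip.state(): the state, without advancing time (a new reading comes with each control period).
- imaging.grab_frame(name): name is "scene" or "top" or "wrist"; returns a dict with "frame" (480x640x3 uint8, blue, green, red), "mtx" (3x3 intrinsics, pixels), "k1" (the pictures are not rectified: a ray, as slopes to the right and down, at radius r is drawn at 1 + k1 r^2 times it, then the intrinsics apply), "world_to_cam" (4x4, takes a point from world to camera coordinates). Camera axes: x right, y down, z forward; pixel columns grow to the right and rows downward; lengths in m; the calibration is good to about 2 mm. A picture is of the moment at which its call begins. There is no depth.
- manip.job_done(): hands the job in, once; it reports no verdict.
The state is a dict: "time": time; "joint_pos": joint angles; "joint_vel": joint speeds; "joint_efforts": joint torques, N m; "tool_pos": TCP position; "tool_rot": TCP orientation; "contact_force": force on the tool from outside, world axes, zero at the start; "ft_torque": the same for the moment, N m; "gripper_width": opening from 0.0 (shut) to 1.0 (fully open).
Only numpy, scipy, OpenCV 4.12 (cv2) and the standard library are available. Lean on these libraries where they do the work, as an engineer would, in place of code of your own. Each camera call takes 0.05 s, during which the arm holds its last target. There are 200 camera calls.

## Working session

There is one attempt and no reset: what is moved stays moved. The work goes in short steps, Python scripts to look and compute and a shell command to move; the robot and the scene stay as the last step left them, time stands still between calls to the robot, and variables do not carry over. Pictures are saved under pics/ and viewed, about 8 in all and at most 12, crops included, and the job is handed in when it is done.

```bash
mkdir -p pics
cat > h.py <<'E'
import numpy as np, cv2
from plant import manip, imaging
def grab(n, save=None):
    f=imaging.grab_frame(n)
    if save: cv2.imwrite('pics/'+save,f['frame'])
    return f
def cast(f,u,v,z):
    "pixel -> world point on plane z"
    K=f['mtx'];d=np.array([f['k1'],0,0,0,0.])
    p=cv2.undistortPoints(np.array([[[u,v]]],float),K,d,None,None,None)[0,0]
    T=f['world_to_cam'];R=T[:3,:3];c=-R.T@T[:3,3];r=R.T@np.array([p[0],p[1],1])
    return c+r*(z-c[2])/r[2]
def proj(f,P):
    T=f['world_to_cam'];P=np.atleast_2d(np.array(P,float))
    q=(T[:3,:3]@P.T).T+T[:3,3];s=q[:,:2]/q[:,2:];r2=(s**2).sum(1,keepdims=True)
    s=s*(1+f['k1']*r2);K=f['mtx'];return s*[K[0,0],K[1,1]]+[K[0,2],K[1,2]]
E
python3 - <<'E'
from h import *
for n in ['top','scene']:
    f=grab(n,n+'1.png'); T=f['world_to_cam']; print(n,f['mtx'][0,0],f['k1'],-T[:3,:3].T@T[:3,3])
print(manip.state())
E
```

```text
top 452.55952024242254 -0.00025629773108806585 [ 0.52778106 -0.0487415   1.11733017]
scene 452.24334702070274 -0.007728563193829615 [-0.2409769  -0.30008625  0.54549077]
{'time': 0.1, 'joint_pos': array([ 1.18901465e+00,  5.32767301e-02,  1.61413432e+00,  2.01172370e-05,
        1.47599927e+00, -1.19034733e-01]), 'joint_vel': array([-0.00133544, -0.00076546, -0.00354418,  0.00052682, -0.00104784,
       -0.00042277]), 'joint_efforts': array([-7.92788853e-06, -3.94899273e+01, -3.71365178e+01, -1.60283298e-04,
        3.88165368e-03,  1.58491673e-05]), 'tool_pos': array([0.16211575, 0.60296707, 0.19310813]), 'tool_rot': array([ 4.54737994e-04,  7.93641927e-01,  6.08384472e-01, -7.86948312e-04]), 'contact_force': array([ 0.27991745,  0.17400967, -0.03794311]), 'ft_torque': array([ 0.00688614, -0.02308527, -0.00396664]), 'gripper_width': 1.0025329522266406}
```

View pics/top1.png

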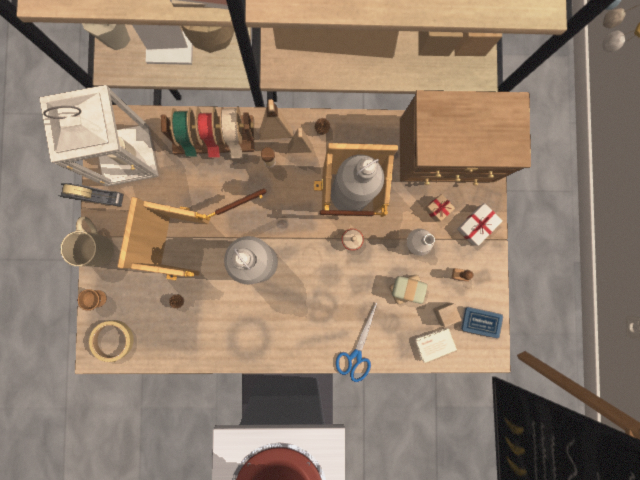

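View pics/scene1.png

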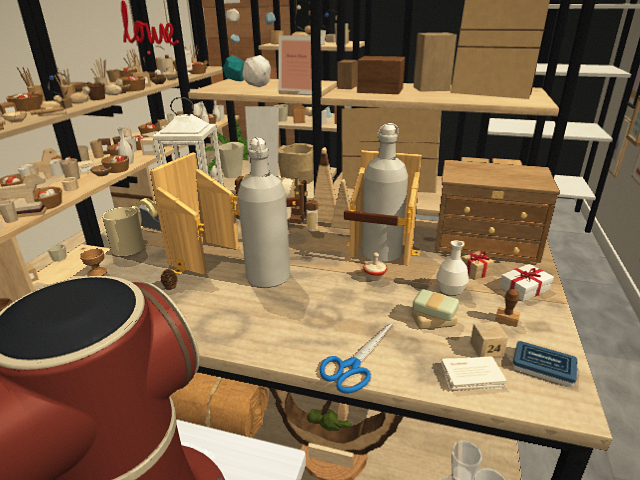

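The top view shows the loose bottle (250,260), the empty stall (120–210, 200–280) with its bar open from (207,218) to (265,190), the cone (176,300) and the full stall (360,180). I'll zoom in on the stall.

Run:
```python
from h import *
im=cv2.imread('pics/top1.png')[170:320,80:290]
im=cv2.resize(im,None,fx=3.8,fy=3.8,interpolation=cv2.INTER_CUBIC)
for k in range(0,210,10):
    cv2.putText(im,str(80+k),(int(k*3.8),8),0,.3,(0,0,255),1)
    cv2.line(im,(int(k*3.8),8),(int(k*3.8),14),(0,0,255),1)
for k in range(0,150,10):
    cv2.putText(im,str(170+k),(0,int(k*3.8)+3),0,.3,(0,0,255),1)
cv2.imwrite('pics/c1.png',im)
```

```text
(no output)
```

View pics/c1.png

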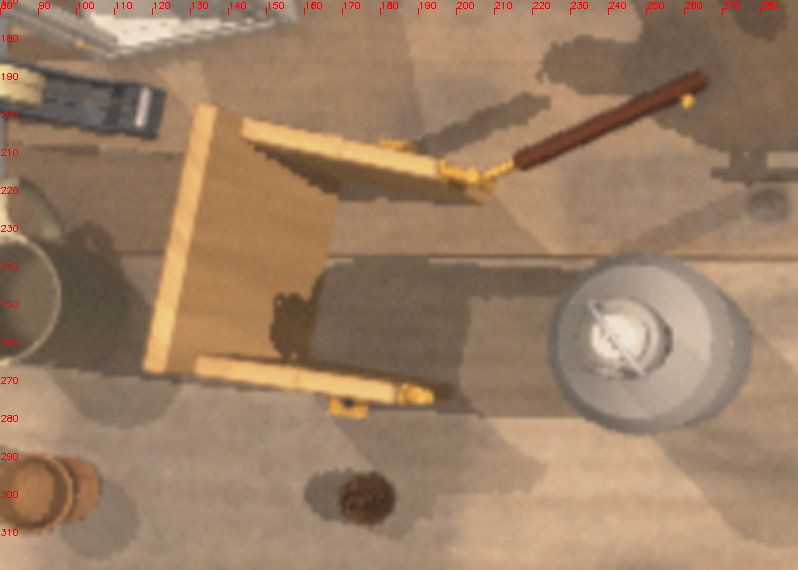

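```bash
cat > m.py <<'E'
from h import *
import json
f=imaging.grab_frame('top')
P=lambda cu,cv,z: cast(f,80+cu/3.8-.4,170+cv/3.8-.4,z)
il,ir=P(216,106,.235),P(165,373,.235)   # inner top corners of back: far, near
ol,orr=P(197,103,.235),P(143,371,.235)
yv=(ir-il);print('back len',np.linalg.norm(yv[:2]),np.linalg.norm((ol-orr)[:2]), 'thick',np.linalg.norm((il-ol)[:2]),np.linalg.norm((ir-orr)[:2]))
# x into stall
fo,fi=P(441,163,.15),P(440,178,.15); no,ni=P(398,402,.15),P(398,380,.15)
print('cheeks',fo,fi,no,ni)
for a,b in((il,ir),(ol,orr),(fi,ni),(fo,no)):
    d=(b-a)[:2];print('y-axis ang',np.degrees(np.arctan2(d[1],d[0])),np.linalg.norm(d))
mb=(il+ir)/2; mf=(fi+ni)/2; d=(mb-mf)[:2];print('xaxis mid ang',np.degrees(np.arctan2(d[1],d[0])),np.linalg.norm(d))
print('mid back',mb,'mid front',mf)
h,t=P(485,183,.131),P(706,80,.131);print('hinge,tip',h,t,np.linalg.norm(h-t))
print('cap',P(628,335,.312)); print('base right',P(750,345,.0),'top left',P(548,350,.21),'top far',P(640,253,.2),'near',P(645,435,.15))
print('cone',P(367,500,.02))
E
python3 m.py
```

```text
back len 0.13787857952222082 0.13858121864882095 thick 0.009717201407336987 0.011021758742926964
cheeks [0.65205836 0.17517723 0.15      ] [0.64359235 0.17554758 0.15      ] [0.51819336 0.195938   0.15      ] [0.53039889 0.19622363 0.15      ]
y-axis ang 171.08418552522932 0.13787857952222082
y-axis ang 170.55584775711912 0.13858121864882095
y-axis ang 169.64840502865638 0.11506632350076967
y-axis ang 171.1843773052096 0.13546529299542864
xaxis mid ang 81.51965476508558 0.09581399818005683
mid back [0.60112532 0.28065202 0.235     ] mid front [0.58699562 0.1858856  0.15      ]
hinge,tip [0.64324578 0.15437203 0.131     ] [0.70422309 0.02911661 0.131     ] 0.1393095607426457
cap [0.55151034 0.04954328 0.312     ]
base right [0.55475578 0.00887214 0.        ] top left [0.54637769 0.10357165 0.21      ] top far [0.59850956 0.05752317 0.2       ] near [0.50056191 0.05902222 0.15      ]
cone [0.45542252 0.24666332 0.02      ]
```

```bash
python3 -m pendant '[[[0,0,0,0,0,0.16,0.5],[0,0,0,0,0,0.16,0.5],[0,0,0,0,0,0.16,0.5],[0,0,0,0,0,0.16,0.5],[0,0,0,0,0,0.16,0.5],[0,0,0,0.16,0,0,0.5],[0,0,0,0.16,0,0,0.5],[0,0,0,0.16,0,0,0.5],[0,0,0,0.16,0,0,0.5],[0,0,0,0.16,0,0,0.5],[0,0,0,0.16,0,0,0.5],[0,0,-0.052,0,-0.2,0,0.5],[0,0,-0.052,0,-0.2,0,0.5],[0,0,-0.052,0,-0.2,0,0.5],[0,0,-0.052,0,-0.2,0,0.5],[0,0,-0.052,0,-0.2,0,0.5],[0,0,-0.052,0,-0.2,0,0.5],[0,0,-0.052,0,-0.2,0,0.5],[0,0,-0.052,0,-0.2,0,0.5],[0,0,-0.052,0,-0.2,0,0.5]]]'
python3 - <<'E'
from h import *
import cv2
f=imaging.grab_frame('top')
for z in(.06,.03):print(cast(f,352,239,z))
print(manip.state())
E
```

```text
time: 2.65
tool_pos: [0.4019, 0.152, 0.3939]
tool_rot: [0.0, 0.997, -0.084, -0.0]
contact_force: [0.6, 0.7, 0.3]
gripper_width: 0.503
[ 0.60470641 -0.16957892  0.06      ]
[ 0.60688904 -0.17300748  0.03      ]
{'time': 2.7, 'joint_pos': array([ 0.18066065, -0.45783945,  1.72601575, -0.00425274,  1.87343588,
        0.35657241]), 'joint_vel': array([ 0.08103829,  0.03435216, -0.03045037,  0.05788523, -0.02748971,
       -0.07276195]), 'joint_efforts': array([  3.38366367, -18.13276291, -37.12190866,   0.80290558,
        -0.11503411,   0.12779953]), 'tool_pos': array([0.40225276, 0.14759341, 0.39429994]), 'tool_rot': array([ 1.95953722e-03,  9.96076455e-01, -8.84735924e-02,  5.29278148e-04]), 'contact_force': array([ 2.66665546, -1.14521859,  1.33727178]), 'ft_torque': array([-0.02362066, -0.07729949, -0.01341124]), 'gripper_width': 0.4967992149672574}
```

```bash
python3 -m pendant '[[[0,0,0,0,-0.17,0,0.5],[0,0,0,0,-0.17,0,0.5],[0,0,0,0,-0.17,0,0.5],[0.0366,-0.0058,0,0,-0.17,0,0.5],[0.0366,-0.0058,0,0,-0.16,0,0.5],[0.0366,-0.0058,0,0,-0.16,0,0.5],[0.0366,-0.0058,0,0.13,0,0,0.5],[0.0366,-0.0058,0,0.13,0,0,0.5],[0.0366,-0.0058,0,0.13,0,0,0.5],[0,0,0,0.13,0,0,0.5],[0,0,0,0,0,-0.2,0.5],[0,0,0,0,0,-0.2,0.5],[0,0,0,0,0,-0.2,0.5],[0,0,0,0,0,-0.2,0.5],[0,0,0,0,0,-0.2,0.5],[0,0,0,0,0,-0.2,0.5],[0,0,0,0,0,0,0.5]]]'
python3 - <<'E'
from h import *
grab('scene','s2.png');print(manip.state()['joint_pos'],manip.state()['tool_pos'])
E
```

```text
time: 4.82
tool_pos: [0.5293, -0.0943, 0.0901]
tool_rot: [-0.344, 0.936, -0.078, 0.022]
contact_force: [-0.9, 0.6, -0.1]
gripper_width: 0.501
[-0.66407415  0.12448708  1.84692006  0.59747257  1.56346692 -0.62763066] [ 0.53136347 -0.09548767  0.09320227]
```

View pics/s2.png

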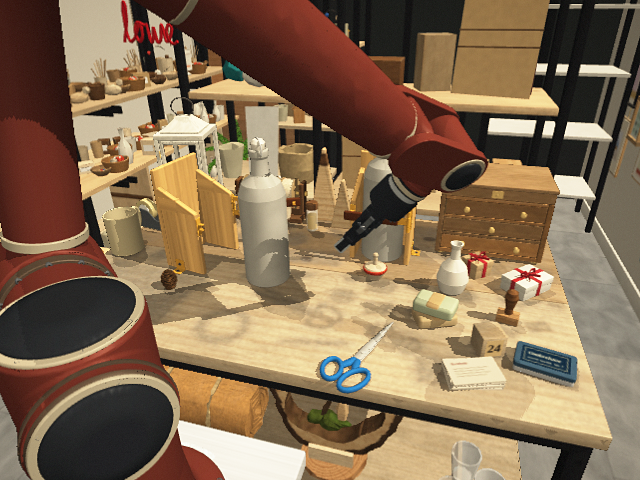

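The scene view shows the gripper (345,245) to the right of the bottle (265,220), leaned back and clear of the spinning top (375,268). I'll lower it and close up to the bottle.

```bash
python3 -m pendant '[[[0,0,0,0,0,-0.12,0.5],[0,0,0,0,0,-0.12,0.5],[0,0,0,0.006,0.06,0,0.5],[0,0,0,0.006,0.06,0,0.5],[0,0,0,0.006,0.06,0,0.5],[0,0,0,0.006,0.06,0,0.5],[0,0,0,0.006,0.06,0,0.5],[0,0,0,0,0,0,0.5]]]'
cat > st.py <<'E'
from h import *
O=np.array([.5935,.231]);a=np.radians(81);X=np.array([np.cos(a),np.sin(a)]);Y=np.array([-X[1],X[0]])
s=manip.state();d=s['tool_pos'][:2]-O;print('t',s['time'],'stall xy',d@X,d@Y,'z',s['tool_pos'][2],'F',s['contact_force'])
E
cat > look.py <<'E'
import sys; from h import *
f=grab('top'); im=f['frame'][170:320,80:290]
cv2.imwrite('pics/'+sys.argv[1],cv2.resize(im,None,fx=3.8,fy=3.8,interpolation=cv2.INTER_CUBIC))
exec(open('st.py').read())
E
python3 look.py t2.png
```

```text
time: 5.88
tool_pos: [0.5395, -0.0202, 0.0342]
tool_rot: [-0.341, 0.937, -0.075, 0.026]
contact_force: [-0.7, 0.8, -0.3]
gripper_width: 0.503
t 5.925 stall xy -0.2571672197280986 0.013749815998112723 z 0.03417003996427571 F [ 0.10964439 -0.33180984 -0.28203431]
```

View pics/t2.png

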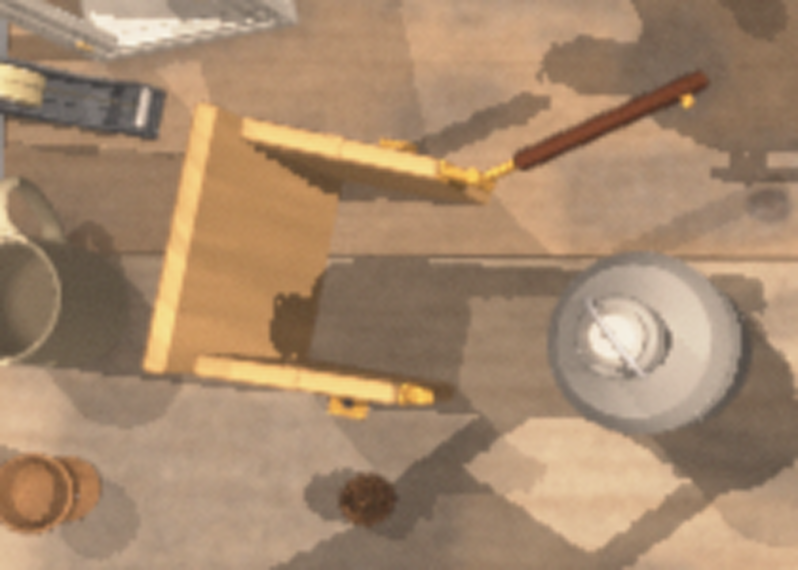

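```bash
python3 -m pendant '[[[0,0,0,0.005,0.0316,0,0.5],[0,0,0,0.005,0.0316,0,0.5],[0,0,0,0.003,0.02,0,0.5],[0,0,0,0.003,0.02,0,0.5],[0,0,0,0.0117,0.0305,0,0.5],[0,0,0,0.0117,0.0305,0,0.5],[0,0,0,0.0117,0.0305,0,0.5],[0,0,0,0.0117,0.0305,0,0.5],[0,0,0,0.0117,0.0305,0,0.5],[0,0,0,0.0117,0.0305,0,0.5],[0,0,0,0.0117,0.0305,0,0.5],[0,0,0,0.0117,0.0305,0,0.5],[0,0,0,0,0,0,0.5]]]'
python3 look.py t3.png
```

```text
time: 7.55
tool_pos: [0.5668, 0.0655, 0.0341]
tool_rot: [-0.341, 0.937, -0.076, 0.025]
contact_force: [-2.8, -2.7, 0.5]
gripper_width: 0.501
t 7.6 stall xy -0.16764190524438108 0.00044184127386712543 z 0.03399905826917612 F [-2.31188835 -2.16532071  0.70168231]
```

View pics/t3.png

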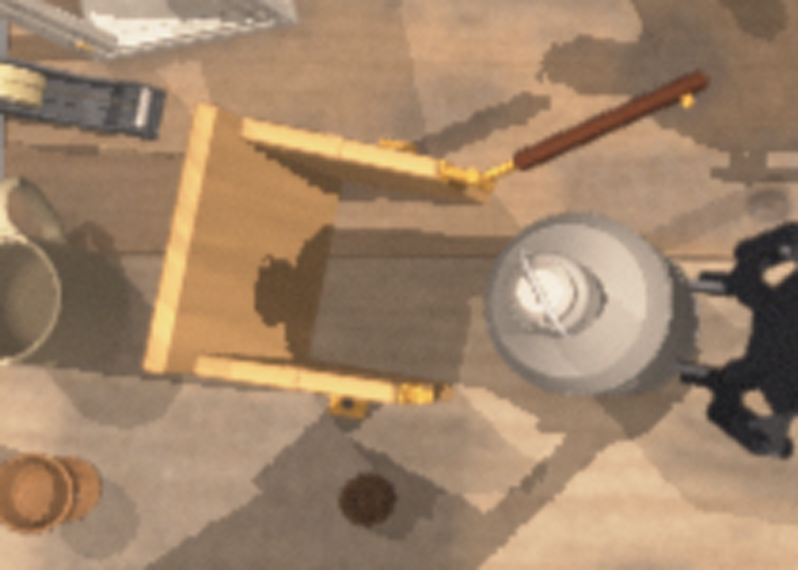

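The bottle (590,300 in the crop) has slid upright, and both fingers sit symmetrically behind it. Next I'll measure its lateral offset.

Run:
```python
from h import *
exec(open('st.py').read())
f=imaging.grab_frame('top')
P=lambda cu,cv,z: cast(f,80+cu/3.8-.4,170+cv/3.8-.4,z)
def S(p): d=p[:2]-O; return d@X,d@Y
far,near,left=P(592,211,.2),P(590,395,.15),P(486,300,.21)
b=np.array([(far[0]+near[0])/2,left[1]-.049]);print(far,near,left,'bottle',S(b),'cap-based',S(P(545,290,.312)))
print('mouth px',S(P(440,178,.15)),S(P(398,380,.15)))
```

```text
t 7.6 stall xy -0.16764190524438108 0.00044184127386712543 z 0.03399905826917612 F [-2.31188835 -2.16532071  0.70168231]
[0.6207323  0.08330714 0.2       ] [0.5226603  0.08990331 0.15      ] [0.57235837 0.13632847 0.21      ] bottle (np.float64(-0.14531354913829428), np.float64(-0.0009399210382661538)) cap-based (np.float64(-0.14422903625054317), np.float64(-0.001293300738304236))
mouth px (np.float64(-0.04693354080712943), np.float64(-0.0581502966086686)) (np.float64(-0.04421940301639012), np.float64(0.056884012447528456))
```

Run:
```python
from h import *
from scipy.spatial.transform import Rotation as Ro
f=grab('top');s=manip.state();q=s['tool_rot'];R=Ro.from_quat(q[[1,2,3,0]]).as_matrix();p=s['tool_pos'];print(R.round(3))
c=lambda P:((proj(f,P)+.4-[80,170])*3.8).round()
for n,v in dict(tcp=p,minus60=p-.06*R[:,2],jx=p+.025*R[:,0]-.06*R[:,2],jy=p-.025*R[:,0]-.06*R[:,2]).items(): print(n,c(v))
w=grab('scene')
cv2.imwrite('pics/s3.png',cv2.resize(w['frame'][130:330,180:440],None,fx=3,fy=3)); print((proj(w,p)-[180,130])*3)
```

```text
[[ 0.987 -0.125  0.1  ]
 [-0.16  -0.755  0.635]
 [-0.004 -0.643 -0.766]]
tcp [[657. 324.]]
minus60 [[713. 331.]]
jx [[720. 290.]]
jy [[705. 372.]]
[[259.09663246 383.67921771]]
```

View pics/s3.png

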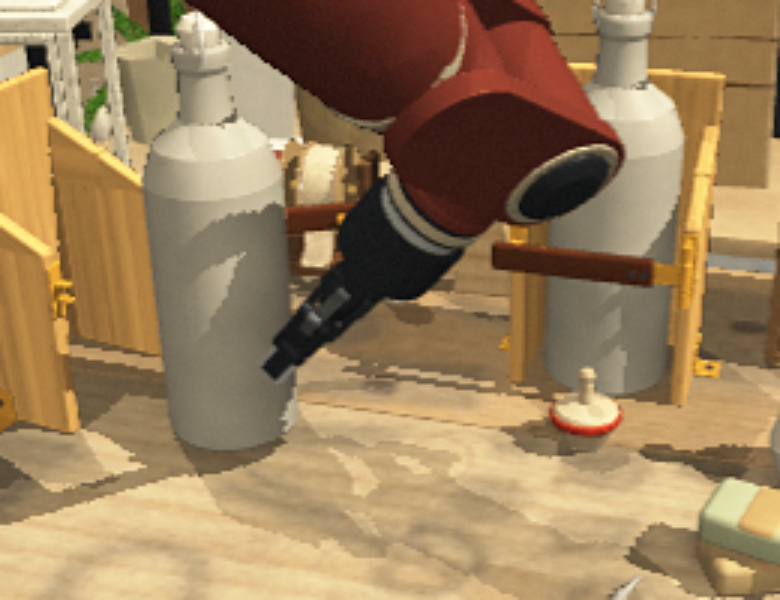

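Run:
```python
from h import *
exec(open('st.py').read())
w=grab('scene');T=w['world_to_cam'];C=-T[:3,:3].T@T[:3,3]
S=lambda p:((p[:2]-O)@X,(p[:2]-O)@Y)
g=cast(w,180+232/3,130+450/3,0);d=(g-C)[:2];d/=np.linalg.norm(d);print('bottle scene',g[:2]+.049*d,S(g[:2]+.049*d))
for z in(.03,.04,.05):print('near finger tip',S(cast(w,180+265/3,130+375/3,z)))
g=imaging.grab_frame('top')
b=np.array([.5717,.087]);print(S(b))
for n,c in(('scene',w),('top',g)):
  for z in(0,.235):
    q=proj(c,[[*(b+.049*np.array([np.cos(t),np.sin(t)])),z] for t in np.linspace(0,6.28,60)]);print(n,z,q.min(0).round(1),q.max(0).round(1))
```

```text
t 7.75 stall xy -0.1677093712386546 0.0003722808112147455 z 0.034013347638415785 F [-2.20218753 -1.34121797 -0.62010869]
bottle scene [0.56943658 0.09388789] (np.float64(-0.13918837675253432), np.float64(0.0023180982425234802))
near finger tip (np.float64(-0.16117555577969594), np.float64(-0.018511589392821548))
near finger tip (np.float64(-0.17075697044559818), np.float64(-0.0037754477238021262))
near finger tip (np.float64(-0.18033838511150035), np.float64(0.010960693945217306))
(np.float64(-0.1456373923835769), np.float64(-0.000994957140819213))
scene 0 [237.9 257.7] [280.8 280.1]
scene 0.235 [226.7 163.4] [274.8 179.4]
top 0 [225.1 233.4] [265.2 273.2]
top 0.235 [205.  223.3] [255.8 273.7]
```

The bottle is at about x −143 mm, y ≈ 0 in the stall frame. The fingertips seem to touch it higher than I intended, so I'll back off, lower the tool, and then continue straight in.

```bash
python3 -m pendant '[[[0,0,0,-0.0047,-0.0296,0,0.5],[0,0,0,-0.0047,-0.0296,0,0.5],[0,0,0,0,0,-0.048,0.5],[0,0,0,0,0,-0.048,0.5],[0,0,0,0,0,0,0.5],[0,0,0,0,0,0,0.5]]]'
python3 st.py
python3 - <<'E'
from h import *
w=grab('scene');cv2.imwrite('pics/s4.png',cv2.resize(w['frame'][180:300,200:360],None,fx=5,fy=5,interpolation=cv2.INTER_CUBIC));print((proj(w,manip.state()['tool_pos'])-[200,180])*5)
E
```

```text
time: 8.6
tool_pos: [0.5648, 0.0508, 0.01]
tool_rot: [-0.341, 0.936, -0.076, 0.026]
contact_force: [0.3, 0.2, 0.1]
gripper_width: 0.501
t 8.6 stall xy -0.1825066413322345 0.00016092860769549474 z 0.00996024418281144 F [0.2974921  0.19688689 0.14701874]
[[364.43727661 441.11767995]]
```

View pics/s4.png

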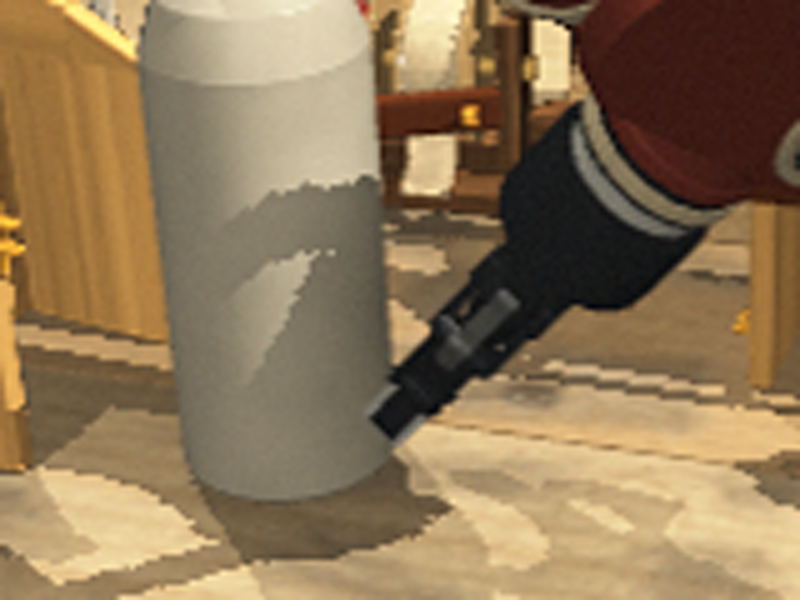

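The fingertips (385,425) are now low on the bottle's body and clear of the table. I'll keep pushing.

```bash
python3 -m pendant '[[[0,0,0,0.005,0.0316,0,0.5],[0,0,0,0.005,0.0316,0,0.5],[0,0,0,0.005,0.0316,0,0.5],[0,0,0,0.005,0.0316,0,0.5],[0,0,0,0.005,0.0316,0,0.5],[0,0,0,0.005,0.0316,0,0.5],[0,0,0,0.005,0.0316,0,0.5],[0,0,0,0.005,0.0316,0,0.5],[0,0,0,0.005,0.0316,0,0.5],[0,0,0,0.005,0.0316,0,0.5],[0,0,0,0.005,0.0316,0,0.5],[0,0,0,0.005,0.0316,0,0.5],[0,0,0,0,0,0,0.5]]]'
python3 look.py t4.png
```

```text
time: 10.28
tool_pos: [0.5805, 0.1453, 0.0106]
tool_rot: [-0.341, 0.937, -0.076, 0.027]
contact_force: [1.1, -3.1, 1.0]
gripper_width: 0.499
t 10.325 stall xy -0.08670518250040159 -0.0006179975791157173 z 0.010604686137175204 F [ 0.77401736 -2.51390849 -0.33149496]
```

View pics/t4.png

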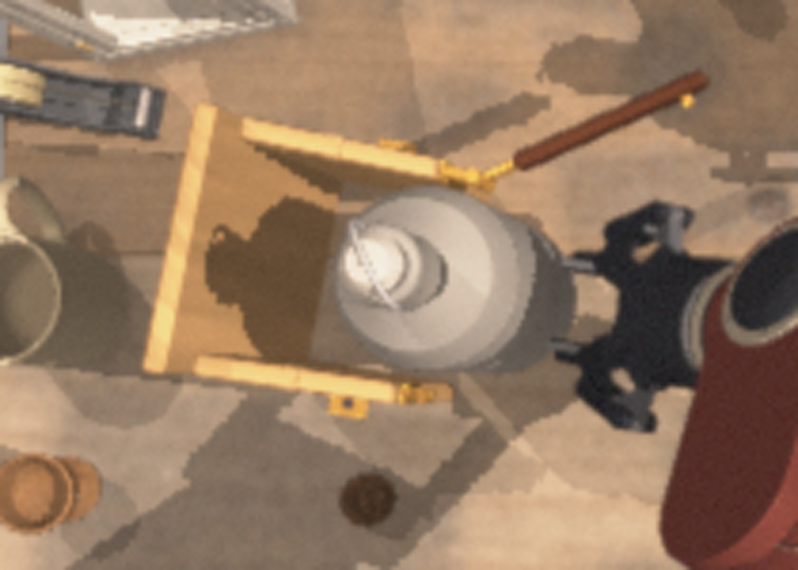

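The bottle is entering the mouth centred, with its cap at (383,262). About 68 mm remains.

```bash
python3 -m pendant '[[[0,0,0,0.005,0.0316,0,0.5],[0,0,0,0.005,0.0316,0,0.5],[0,0,0,0.005,0.0316,0,0.5],[0,0,0,0.005,0.0316,0,0.5],[0,0,0,0.005,0.0316,0,0.5],[0,0,0,0.005,0.0316,0,0.5],[0,0,0,0.0025,0.0158,0,0.5],[0,0,0,0.0025,0.0158,0,0.5],[0,0,0,0,0,0,0.5]]]'
python3 st.py
python3 -m pendant '[[[0,0,0,0.002,0.0119,0,0.5],[0,0,0,0.002,0.0119,0,0.5],[0,0,0,0,0,0,0.5]]]'
python3 st.py
```

```text
time: 11.45
tool_pos: [0.5892, 0.2001, 0.0105]
tool_rot: [-0.341, 0.937, -0.076, 0.027]
contact_force: [-0.3, -5.2, 2.2]
gripper_width: 0.504
t 11.45 stall xy -0.031163135877293954 -0.0005560286674981086 z 0.010517189185534757 F [-0.2761152  -5.19486292  2.17300832]
time: 11.82
tool_pos: [0.5902, 0.2059, 0.0105]
tool_rot: [-0.341, 0.937, -0.076, 0.027]
contact_force: [-0.2, -6.8, 2.6]
gripper_width: 0.501
t 11.825 stall xy -0.025343791734571783 -0.00066593220970554 z 0.010500967512020294 F [-0.16843704 -6.80857195  2.55984327]
```

```bash
python3 -m pendant '[[[0,0,0,0.0016,0.0099,0,0.5],[0,0,0,0,0,0,0.5]]]'; python3 -m pendant '[[[0,0,0,0.0016,0.0099,0,0.5],[0,0,0,0,0,0,0.5]]]';python3 look.py t5.png
```

```text
time: 12.08
tool_pos: [0.5906, 0.2083, 0.0105]
tool_rot: [-0.341, 0.937, -0.076, 0.027]
contact_force: [-0.1, -6.9, 2.2]
gripper_width: 0.501
time: 12.32
tool_pos: [0.5909, 0.2096, 0.0101]
tool_rot: [-0.34, 0.937, -0.076, 0.027]
contact_force: [-3.1, -12.4, 4.1]
gripper_width: 0.5
t 12.375 stall xy -0.021503299356790052 -0.0007624969987181409 z 0.0101071204369843 F [ -2.41442478 -12.02423948   3.86965981]
```

View pics/t5.png

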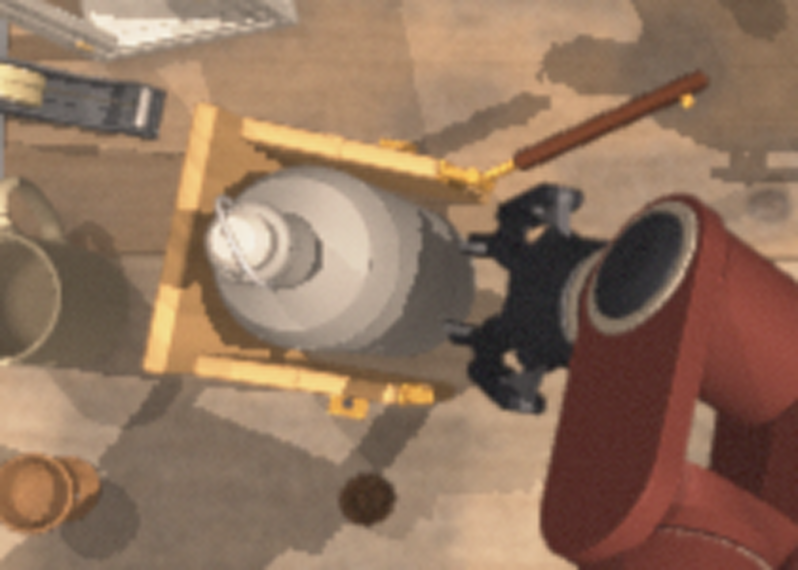

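```bash
python3 -m pendant '[[[0,0,0,0.0012,0.0075,0,0.5],[0,0,0,0,0,0,0.5]]]'; python3 st.py
python3 - <<'E'
from h import *
exec(open('st.py').read())
f=imaging.grab_frame('top')
P=lambda cu,cv,z: cast(f,80+cu/3.8-.4,170+cv/3.8-.4,z)
S=lambda p:((p[:2]-O)@X,(p[:2]-O)@Y)
print('cap',S(P(243,240,.312)),'base right',S(P(474,280,0)),'hinge',S(P(485,183,.131)),'tip',S(P(706,80,.131)))
E
```

```text
time: 12.62
tool_pos: [0.5911, 0.2099, 0.0099]
tool_rot: [-0.338, 0.938, -0.076, 0.027]
contact_force: [-7.0, -21.3, 7.4]
gripper_width: 0.497
t 12.625 stall xy -0.02124052647776127 -0.0009004869370723704 z 0.009925673275783906 F [ -7.00960199 -21.27670012   7.35952492]
t 12.625 stall xy -0.02124052647776127 -0.0009004869370723704 z 0.009925673275783906 F [ -7.00960199 -21.27670012   7.35952492]
cap (np.float64(-0.002893914480727124), np.float64(-0.0013452259492086206)) base right (np.float64(-0.043026222763955006), np.float64(-0.00888710823358682)) hinge (np.float64(-0.0679025981866331), np.float64(-0.06112057762741936)) tip (np.float64(-0.18207696513284174), np.float64(-0.14094142482125335))
```

The bottle is firmly against the back: force rose from 7 to 22 N with no further travel. I'll retreat, rise, shut the claw and straighten the tool.

```bash
python3 -m pendant '[[[0,0,0,-0.014,-0.089,0,0.5],[0,0,0,-0.028,-0.178,0,0.5],[0,0,0,-0.028,-0.178,0,0.5],[0,0,0,-0.028,-0.178,0,0.5],[0,0,0,-0.028,-0.178,0,0.5],[0,0,0,0,0,0.2,0],[0,0,0,0,0,0.2,0],[-0.0366,0.0058,0,0,0,0.2,0],[-0.0366,0.0058,0,0,0,0.2,0],[-0.0366,0.0058,0,0,0,0.2,0],[-0.0366,0.0058,0,0,0,0,0],[-0.0366,0.0058,0,0,0,0,0],[-0.0366,0.0058,0,0,0,0,0],[0,0,0,0,0,0,0],[0,0,0,0,0,0,0]]]'
python3 look.py t6.png
python3 - <<'E'
from h import *
w=grab('scene','s6.png');f=w['frame'];p=manip.state()['tool_pos']
u=proj(w,p)[0];print('tcp px scene',u, 'z+20mm',proj(w,p+[0,0,.02])[0])
m=(f.max(2)<60).astype(np.uint8);x0,y0=int(u[0])-12,int(u[1])-45
for y in range(y0,y0+60,3):print(y,''.join('#' if v else '.' for v in m[y,x0-10:x0+40]))
E
```

```text
time: 14.55
tool_pos: [0.5589, 0.0133, 0.2596]
tool_rot: [-0.001, 0.997, -0.081, -0.001]
contact_force: [0.8, -0.4, -0.5]
gripper_width: 0.002
t 14.6 stall xy -0.22088796394150112 2.280699131600326e-05 z 0.2597026176222417 F [ 0.48589154 -0.29697945  0.95727457]
tcp px scene [282.09458177 164.24410329] z+20mm [281.56555831 154.39504414]
119 ..###############################.................
122 ....########################......................
125 ......######################......................
128 .............##########...........................
131 ..............#######..............###############
134 ..............########.............###############
137 ..............########.............###############
140 ..............########.............###############
143 ...............#######.........................###
146 ..................................................
149 ..................................................
152 ..................................................
155 ..................................................
158 ..................................................
161 ..................................................
164 ..................................................
167 ..................................................
170 ..................................................
173 ..................................................
176 ..................................................
```

Run:
```python
import cv2,numpy as np
a=cv2.imread('pics/s6.png')[90:200,230:340];a=cv2.resize(a,(440,440),interpolation=cv2.INTER_CUBIC)
b=cv2.imread('pics/t6.png');b=cv2.resize(b,(355,254))
o=np.zeros((440,800,3),np.uint8);o[:,:440]=a;o[:254,442:797]=b
cv2.drawMarker(o,(int(52.1*4),int(74.2*4)),(0,0,255),0,8,1)
cv2.imwrite('pics/c6.png',o)
```

```text
(no output)
```

View pics/c6.png

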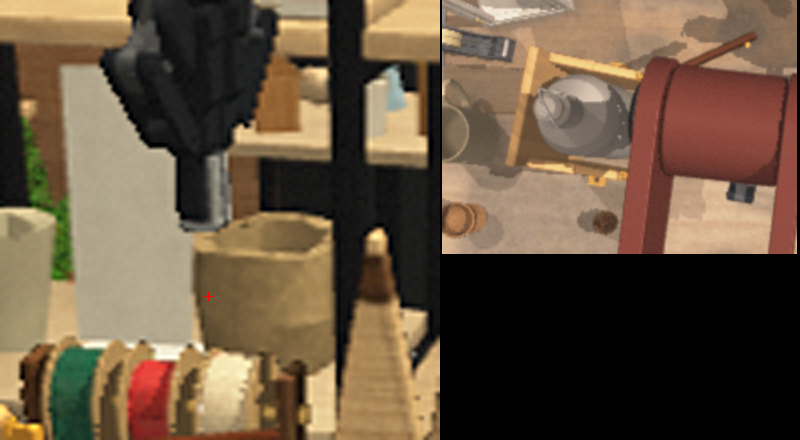

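With the claw shut, the visible fingertip (205,230) sits about 34 mm above the reported TCP (marker at 208,297). That also explains the late contact with the bottle. The bottle stands in the stall with the bar still open. I'll allow for the 34 mm and go behind the bar.

```bash
python3 -m pendant '[[[0,0,0,0.145,0.043,0,0],[0,0,0,0.145,0.043,0,0],[0,0,0,0.145,0.043,0,0],[0,0,0,0.145,0.043,0,0],[0,0,0,0.145,0.043,0,0],[0,0,0,0,0,-0.15,0],[0,0,0,0,0,-0.15,0],[0,0,0,0,0,-0.15,0],[0,0,0,0,0,-0.15,0],[0,0,0,0,0,-0.15,0],[0,0,0,0,0,0,0]]]'; python3 st.py
```

```text
time: 16.02
tool_pos: [0.7371, 0.0657, 0.0674]
tool_rot: [0.0, 0.997, -0.082, -0.005]
contact_force: [0.3, -0.4, -0.6]
gripper_width: -0.001
t 16.025 stall xy -0.14076487367831833 -0.1676461135599515 z 0.06738890308380582 F [ 0.29538801 -0.3968964  -0.57741709]
```

```bash
python3 -m pendant '[[[0,0,0,-0.045,-0.0125,0,0],[0,0,0,-0.045,-0.0125,0,0],[0,0,0,-0.039,-0.0164,0,0],[0,0,0,-0.039,-0.0164,0,0],[0,0,0,-0.039,-0.0164,0,0],[0,0,0,-0.039,-0.0164,0,0],[0,0,0,-0.039,-0.0164,0,0],[0,0,0,-0.042,0.0014,0,0],[0,0,0,-0.042,0.0014,0,0],[0,0,0,-0.042,0.0014,0,0],[0,0,0,-0.042,0.0014,0,0],[0,0,0,-0.042,0.0014,0,0],[0,0,0,0,0,0,0]]]'
cat > bar.py <<'E'
from h import *
exec(open('st.py').read())
f=grab('top')['frame'][150:310,150:290].astype(int)
b,g,r=f[...,0],f[...,1],f[...,2]
m=((r>60)&(r<150)&(g<r*.62)&(b<r*.55)).astype(np.uint8)
for y in range(30,140,4):print(150+y,''.join('#' if v else '.' for v in m[y,::2]))
E
python3 bar.py
```

```text
time: 17.65
tool_pos: [0.6159, 0.042, 0.0726]
tool_rot: [0.0, 0.997, -0.081, -0.0]
contact_force: [0.3, -0.5, 1.2]
gripper_width: -0.001
t 17.65 stall xy -0.18321251814710193 -0.05165255211592229 z 0.07261561316392905 F [ 0.30206559 -0.47727811  1.20643687]
180 ......................................................................
184 ......................................................................
188 ...............................##.....................................
192 .............................####################............####.....
196 .............................####################################.....
200 ............................#####################################.....
204 ............................####################################......
208 ...........................#####################################......
212 ...........................########..###########################......
216 ...........................########################.############......
220 ...........................#####################################......
224 .............
[... 557 characters left out ...]
.............######......
256 ........................##########........................######......
260 ........................##########.......................#######......
264 ........................##########.......................######.......
268 .......................##########........................######.......
272 .......................##########........................######.......
276 .......................#############################.....######.......
280 .......................##.#.######################.....########.......
284 ........................#.#.####################......#########.......
288 ......................####################################.###........
```

```bash
cat > bs.py <<'E'
from h import *
exec(open('st.py').read())
w=grab('scene');f=cv2.cvtColor(w['frame'],cv2.COLOR_BGR2HSV)
H=np.array([-.063,-.064])
for th in (125,100,90,80,75,70,60,50,40,30,20,10,5,0):
    t=np.radians(th);o=[]
    for r in(.05,.07,.09,.11,.13,.14):
        s=H+r*np.array([-np.sin(t),np.cos(t)]);p=O+s[0]*X+s[1]*Y
        u=proj(w,[*p,.12])[0].round().astype(int);c=f[u[1],u[0]];o.append('R%d'%c[2] if (c[0]<12 or c[0]>170) and c[1]>110 else '.')
    print(th,u,o)
E
python3 bs.py
```

```text
t 17.7 stall xy -0.18319842880337436 -0.05210897882822874 z 0.07267834990136804 F [ 0.25744158  0.7656323  -0.51690195]
125 [299 200] ['.', '.', '.', '.', '.', '.']
100 [296 210] ['.', 'R132', '.', '.', '.', '.']
90 [292 215] ['R63', 'R184', '.', '.', '.', '.']
80 [286 219] ['R77', 'R75', 'R70', 'R102', 'R111', '.']
75 [282 221] ['R57', 'R58', 'R54', 'R56', 'R55', 'R82']
70 [278 223] ['R54', 'R54', 'R55', 'R53', '.', 'R51']
60 [269 226] ['R53', '.', '.', '.', '.', '.']
50 [258 229] ['.', '.', '.', '.', '.', '.']
40 [247 230] ['.', '.', '.', '.', '.', '.']
30 [235 231] ['.', 'R68', '.', '.', '.', '.']
20 [223 232] ['.', '.', '.', '.', '.', '.']
10 [212 231] ['.', '.', '.', '.', '.', '.']
5 [207 230] ['.', '.', '.', '.', '.', '.']
0 [202 229] ['.', '.', '.', '.', '.', '.']
```

The scene colours put the bar at about 75°, following as planned. I'll continue to about 35° and then lean the tool back.

```bash
python3 -m pendant '[[[0,0,0,-0.0376,0.0189,0,0],[0,0,0,-0.0376,0.0189,0,0],[0,0,0,-0.0376,0.0189,0,0],[0,0,0,-0.0376,0.0189,0,0],[0,0,0,-0.0376,0.0189,0,0],[0,0,0,-0.028,0.0313,0,0],[0,0,0,-0.028,0.0313,0,0],[0,0,0,-0.028,0.0313,0,0],[0,0,0,0,0,0,0],[0,0,0,-0.005,-0.0316,0,0],[0.0366,-0.0058,0,-0.0115,0.002,0.008,0],[0.0366,-0.0058,0,-0.0115,0.002,0.008,0],[0.0366,-0.0058,0,-0.0115,0.002,0.008,0],[0.0366,-0.0058,0,-0.0115,0.002,0.008,0],[0.0366,-0.0058,0,-0.0115,0.002,0.008,0],[0.0366,-0.0058,0,-0.0115,0.002,0.008,0],[0,0,0,0,0,0,0]]]'; python3 bs.py
```

```text
time: 19.88
tool_pos: [0.5295, 0.0824, 0.0831]
tool_rot: [-0.341, 0.936, -0.078, 0.025]
contact_force: [0.3, -0.2, 0.4]
gripper_width: -0.002
t 19.875 stall xy -0.15678689285904768 0.039994062615277555 z 0.08313762561967136 F [ 0.26742617 -0.16597801  0.40010853]
125 [299 200] ['.', 'R139', '.', '.', '.', '.']
100 [296 210] ['.', 'R136', '.', '.', '.', '.']
90 [292 215] ['.', 'R199', '.', '.', '.', '.']
80 [286 219] ['.', 'R110', '.', '.', '.', '.']
75 [282 221] ['R71', '.', '.', '.', '.', '.']
70 [278 223] ['.', '.', 'R113', '.', '.', '.']
60 [269 226] ['.', '.', '.', '.', '.', '.']
50 [258 229] ['.', '.', '.', '.', '.', '.']
40 [247 230] ['R61', '.', '.', '.', '.', '.']
30 [235 231] ['R92', 'R78', '.', '.', '.', '.']
20 [223 232] ['.', '.', '.', '.', '.', '.']
10 [212 231] ['.', '.', '.', '.', '.', '.']
5 [207 230] ['.', '.', '.', '.', '.', '.']
0 [202 229] ['.', '.', '.', '.', '.', '.']
```

```bash
python3 -m pendant '[[[0,0,0,0.005,0.0316,0,0],[0,0,0,0.005,0.0316,0,0],[0,0,0,0.005,0.0316,0,0],[0,0,0,0.005,0.0316,0,0],[0,0,0,0.005,0.0316,0,0],[0,0,0,0.005,0.0316,0,0],[0,0,0,0.005,0.0316,0,0],[0,0,0,0.005,0.0316,0,0],[0,0,0,0.005,0.0316,0,0],[0,0,0,0.005,0.0316,0,0],[0,0,0,0,0,0,0]]]'; python3 bs.py
```

```text
time: 21.3
tool_pos: [0.5427, 0.1637, 0.0847]
tool_rot: [-0.341, 0.937, -0.076, 0.026]
contact_force: [0.3, -0.0, 0.3]
gripper_width: -0.0
t 21.3 stall xy -0.07437163058380604 0.03966273438574514 z 0.08473306876041112 F [ 0.28129962 -0.00120118  0.30352334]
125 [299 200] ['.', '.', '.', '.', '.', '.']
100 [296 210] ['.', 'R136', '.', '.', '.', '.']
90 [292 215] ['.', 'R196', '.', '.', '.', '.']
80 [286 219] ['.', 'R110', 'R209', '.', '.', '.']
75 [282 221] ['.', '.', 'R207', '.', '.', '.']
70 [278 223] ['.', '.', 'R135', '.', '.', '.']
60 [269 226] ['.', '.', '.', '.', '.', '.']
50 [258 229] ['.', 'R75', '.', '.', '.', '.']
40 [247 230] ['.', '.', '.', '.', '.', '.']
30 [235 231] ['.', '.', '.', '.', '.', '.']
20 [223 232] ['.', '.', '.', '.', '.', '.']
10 [212 231] ['.', '.', 'R46', 'R49', 'R51', '.']
5 [207 230] ['.', '.', 'R73', '.', '.', '.']
0 [202 229] ['.', '.', '.', '.', '.', '.']
```

```bash
python3 -m pendant '[[[0,0,0,0.0025,0.0158,0,0],[0,0,0,0.0025,0.0158,0,0],[0,0,0,0.0025,0.0158,0,0],[0,0,0,0,0,0,0]]]'; python3 -m pendant '[[[0,0,0,0.0019,0.0119,0,0],[0,0,0,0,0,0,0]]]'; python3 -m pendant '[[[0,0,0,0.0019,0.0119,0,0],[0,0,0,0,0,0,0]]]'; python3 bs.py | sed -n '1p;11,20p'
```

```text
time: 21.85
tool_pos: [0.5446, 0.1753, 0.0847]
tool_rot: [-0.341, 0.937, -0.076, 0.026]
contact_force: [-0.5, 0.8, 0.4]
gripper_width: 0.001
time: 22.1
tool_pos: [0.5451, 0.1781, 0.0848]
tool_rot: [-0.341, 0.937, -0.076, 0.026]
contact_force: [-0.1, 0.3, 0.4]
gripper_width: 0.002
time: 22.35
tool_pos: [0.5456, 0.1811, 0.0847]
tool_rot: [-0.341, 0.937, -0.076, 0.026]
contact_force: [-0.8, 0.7, 0.1]
gripper_width: -0.002
t 22.35 stall xy -0.0568129196267323 0.03950466280562493 z 0.08471968183765183 F [-0.75290598  0.74596462  0.12206716]
30 [235 231] ['.', '.', '.', '.', '.', '.']
20 [223 232] ['.', '.', '.', '.', '.', '.']
10 [212 231] ['.', '.', '.', '.', '.', 'R47']
5 [207 230] ['.', '.', '.', '.', 'R44', 'R43']
0 [202 229] ['.', '.', 'R48', 'R48', 'R65', '.']
```

```bash
for i in 1 2; do python3 -m pendant '[[[0,0,0,0.0012,0.008,0,0],[0,0,0,0,0,0,0]]]' | sed -n '2p;4p'; done; python3 bs.py | sed -n '1p;11,20p'
```

```text
tool_pos: [0.5459, 0.183, 0.0847]
contact_force: [-0.0, 0.5, -0.2]
tool_pos: [0.5462, 0.185, 0.0847]
contact_force: [-0.1, -0.0, -0.6]
t 22.9 stall xy -0.05281085712572994 0.039548027479940254 z 0.08470321210173802 F [-0.10376287 -0.04454638 -0.60056911]
30 [235 231] ['.', '.', '.', '.', '.', '.']
20 [223 232] ['.', '.', '.', '.', '.', '.']
10 [212 231] ['.', '.', '.', '.', '.', '.']
5 [207 230] ['.', '.', '.', '.', 'R45', 'R41']
0 [202 229] ['.', '.', '.', 'R48', '.', 'R55']
```

```bash
for i in 1 2; do python3 -m pendant '[[[0,0,0,0.0012,0.008,0,0],[0,0,0,0,0,0,0]]]' | sed -n '2p;4p'; done; python3 bs.py | sed -n '1p;11,20p'
```

```text
tool_pos: [0.5465, 0.187, 0.0847]
contact_force: [0.1, -0.6, 0.6]
tool_pos: [0.5468, 0.1885, 0.0846]
contact_force: [-2.0, -4.1, 1.2]
t 23.45 stall xy -0.049319027152340156 0.03951762102963289 z 0.08463853818424817 F [-1.98662837 -4.05776929  1.22625467]
30 [235 231] ['.', '.', '.', '.', '.', '.']
20 [223 232] ['.', '.', '.', '.', '.', '.']
10 [212 231] ['.', '.', '.', '.', '.', '.']
5 [207 230] ['.', '.', '.', '.', 'R45', 'R44']
0 [202 229] ['.', '.', '.', 'R41', 'R45', 'R51']
```

```bash
python3 -m pendant '[[[0,0,0,0.0012,0.008,0,0],[0,0,0,0,0,0,0],[0,0,0,0,0,0,0]]]' | sed -n '2p;4p'; python3 st.py
```

```text
tool_pos: [0.5469, 0.1888, 0.0844]
contact_force: [-6.7, -13.8, 5.8]
t 23.875 stall xy -0.0490159681766448 0.03946304314012499 z 0.08443482955221601 F [ -6.73072356 -13.81628525   5.83579906]
```

The bar has hit its stop: 14 N with only 0.3 mm of movement. I'll retreat straight back, rise clear and check.

```bash
python3 -m pendant '[[[0,0,0,-0.005,-0.0316,0,0],[0,0,0,-0.014,-0.089,0,0],[0,0,0,-0.028,-0.178,0,0],[0,0,0,-0.028,-0.178,0,0],[0,0,0,-0.028,-0.178,0,0],[0,0,0,0,0,0.2,0],[0,0,0,0,0,0.2,0],[0,0,0,0,0,0.2,0],[0,0,0,0,0,0.2,0],[0,0,0,0,0,0.2,0],[0,0,0,0,-0.2,0,0],[0,0,0,0,-0.2,0,0],[0,0,0,0,-0.2,0,0],[0,0,0,0,-0.2,0,0],[0,0,0,0,0,0,0],[0,0,0,0,0,0,0]]]'; python3 bs.py | sed -n '1p;11,20p'
python3 - <<'E'
from h import *
s=grab('scene','s9.png')['frame'];t=grab('top','t9.png')['frame']
o=np.zeros((560,800,3),np.uint8)
o[:300,:400]=cv2.resize(s[110:290,110:350],(400,300),interpolation=cv2.INTER_CUBIC)
o[:300,400:]=cv2.resize(t[170:320,80:280],(400,300),interpolation=cv2.INTER_CUBIC)
o[300:560,:346]=cv2.resize(s,(346,260));o[300:560,346:692]=cv2.resize(t,(346,260))
cv2.imwrite('pics/c9.png',o)
a=cv2.imread('pics/top1.png')
for n,(u,v) in dict(vase=(420,240),top=(352,240),stamp=(461,274),cone=(176,300),full=(360,180)).items():
    d=[cv2.absdiff(a,t)[v-14:v+14,u-16:u+16].mean().round(1)];print(n,d)
E
```

```text
time: 25.88
tool_pos: [0.5214, -0.1723, 0.3345]
tool_rot: [-0.342, 0.936, -0.076, 0.026]
contact_force: [-0.5, 0.1, -0.2]
gripper_width: -0.001
t 25.875 stall xy -0.40961564683811275 0.00809112703136178 z 0.33454432540297546 F [-0.51000453  0.0526789  -0.19246054]
30 [235 231] ['.', '.', '.', '.', '.', '.']
20 [223 232] ['.', '.', '.', '.', '.', '.']
10 [212 231] ['R69', 'R76', 'R79', '.', '.', '.']
5 [207 230] ['R84', 'R83', 'R84', 'R82', 'R40', 'R38']
0 [202 229] ['R87', 'R84', 'R85', 'R82', 'R85', 'R44']
vase [np.float64(25.0)]
top [np.float64(14.4)]
stamp [np.float64(93.5)]
cone [np.float64(16.1)]
full [np.float64(14.7)]
```

View pics/c9.png

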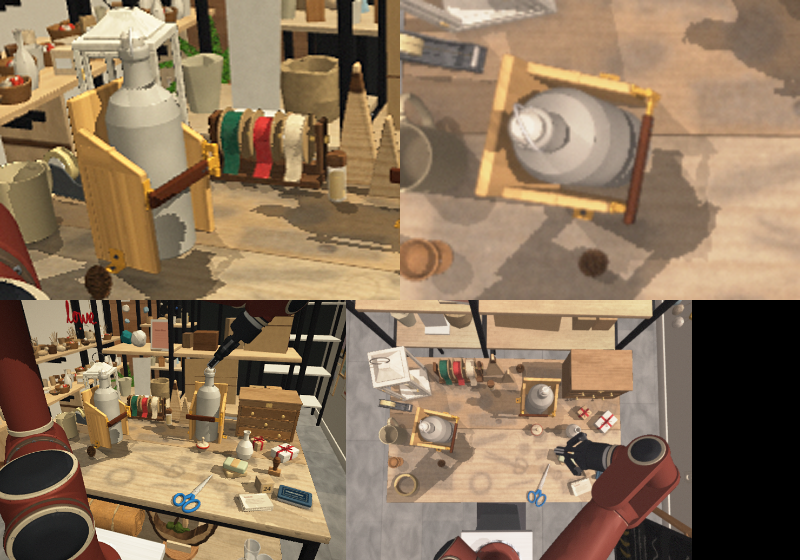

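```bash
python3 -c "
from plant import manip
print(manip.job_done())"
```

```text
the job is handed in; nothing more can be done
None
```

The bottle is in the stall, upright and against the back, and the bar is shut across the front. I handed the job in at about 26 s on the robot's clock.

**What I did:** I slid the bottle in with two half-open fingers low on its body, and nothing was gripped or lifted. I stopped when the force rose to about 22 N with no further travel. Then I swung the bar round with the shut claw until it met its stop at about 15 N, and backed the arm clear.

**Last checks:**
- **Bar:** The final pictures show it shut across the front, parallel to the back. The colour check along the bar put it at about 0°, readable to within a few degrees.
- **Bottle:** It is centred in the stall. The camera put its axis within about 3 mm of the back position when the push ended, and I did not re-measure it after shutting the bar.
- **Small things:** The cone, spinning top, vase and stamp look to be in place in the final scene view. My picture-difference check could not confirm this: it was upset by shadows and by the arm covering the stamp (93.5) and partly the vase (25).

**One disagreement:** In the pictures the fingertips sat about 34 mm behind the reported TCP. Because of this, the first 35 mm or so of the push was at roughly 60–70 mm height. The bottle did not tip. I then backed off and lowered the tool, so the rest of the push was lower, at an estimated 45 mm.

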